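Screw the knobbed lid onto the walnut jar

ROBOT

A 6-joint arm with a two-finger parallel gripper is mounted at the origin on the work surface. World frame = base frame: x ahead of the robot, y to its left, z up, the work surface at z = 0. Lengths are in m, angles in rad, forces in N, time in s.
With the tool pointing down it reaches from about 0.3 to 0.875 m from the base axis. Payload 4.2 kg.
Tool frame: the origin (TCP) lies between the finger pads; the fingertips stand 22 mm ahead of it and the grasp point (between the pads) lies 3 mm ahead of it (env.tip_extent is the distance from the TCP to the fingertips, in m); z points along the fingers, y is the line along which they close (so a half turn about z gives the same grasp; the last joint's range is limited). The gripper opens to 85 mm and grips with 20 to 120 N. Pads are 22 mm wide; open, the fingers measure 114 mm over their backs; the gripper's body (76 mm by 85 mm) begins 54 mm behind the grasp point. The pads swing forward as they close: fully open they stand 13 mm farther back than shut.
Start: joints at [1.316, 0.32, 1.565, -0, 1.257, -0.02], TCP at [0.134, 0.559, 0.233] pointing down, gripper open.
Joint ranges: [-3.11, 3.11], [-0.84, 2.01], [0.21, 2.61], [-1.34, 4.49], [0.05, 2.63], [-2.56, 2.56]. Speed limits (rad/s): [2.57, 2.57, 3.14, 3.14, 3.14, 3.14].

INTERFACE

Orientations are given as a rotation vector (axis times angle).
In Python, from station import env, optics gives the robot as it stands.
- The arm moves only by the tool jog_arm, never from a script. Its arguments are lists of equal length, an entry for each row: "fingers": the opening in per cent of the stroke, from 0 (shut) to 100 (fully open); "offset": the shift along the tool's x, y, z in mm, a list of three; "turn": the turn, a rotation vector about the tool's x, y, z in degrees, a list of three. A call has 1 to 12 rows; each row shifts and turns the commanded pose from where the row before left it, along the tool's axes as they then stand; what a row does not reach is not made up. A row lasts 1/12 s, in which the tool goes at most 41.7 mm and 7.16 degrees, less where a joint would pass 70% of its speed; a pose out of reach is approached as far as the arm can. A call is refused whole if a number of a shift passes 41.7 or a number of a turn 7.16, either way. A call with a gripper value outside its range is refused whole. The fingers move at their own pace and stop on an object; the grip force is fixed at half the most. Time passes only in rows, so rows that do not move let the fingers close. It gives the time, the measured TCP pose, the force, the opening and the grip force at its end, in the units of the state.
- env.observe(): the state, without advancing time (a new reading comes with each control period).
- optics.capture(name): name is "scene" or "side" or "wrist"; returns (picture, depth): 384x512x3 uint8, red, green, blue; 384x512 float32, m along the optical axis (not along the pixel's ray), 0 where there is no reading.
- optics.get_calibration(name): a dict with "fx", "fy", "cx", "cy" (pixels), "pose" (4x4, takes a point from camera to world coordinates); the wrist camera has in their place "hand_eye" (4x4, takes a point from camera to tool coordinates, whose origin is the TCP and whose axes are the flange's). Camera axes: x right, y up, looking along -z (the intrinsics and any distortion apply to the point x, -y, -z); pixel columns grow to the right and rows downward; lengths in m; the calibration is good to about 2 mm. The wrist camera is an equidistant fisheye: a pixel r from the principal point sees the ray r / f radians off the axis. A picture is of the moment at which its call begins: read the wrist's pose just before it. get_calibration takes no time and is no camera call.
- env.job_done(): hands the job in; it is judged then, once.
The state is a dict: "time_s": time; "joints": joint angles; "dq": joint speeds; "tau": joint torques, N m; "ee_pos": TCP position; "tcp_rot": TCP orientation; "ft_force": force on the tool from outside, world axes, zero at the start; "wrist_torque": the same for the moment, N m; "opening": finger opening in m; "grasp_force": force on a finger pad.
Only numpy, scipy, OpenCV 4.12 (cv2) and the standard library are available. Lean on these libraries where they do the work, as an engineer would, in place of code of your own. Each camera call takes 0.05 s, during which the arm holds its last target. There are 200 camera calls.

TASK

Close the jar of walnuts on the cheese counter: set the red lid level on its neck, turn it gently backwards (anticlockwise from above) until you feel it drop into the thread, then screw it down clockwise until it stops, fully home on its springy seal, and let go. Never force the lid, and leave the other things on the counter where they are.

Things in the scene. Friction and masses are not known exactly. Their poses are not given: they have to be found in the camera images.
- lid: red screw lid, about 110 g, 67 mm across, with a six-sided pale wooden knob on top; stands upright on the counter. Origin: centre of the underside, z up. Rim and top plate reach 23 mm above the origin, the knob from there to 53 mm. Three lugs inside the rim, 120 deg apart, undersides 2 mm above the origin; about 1.5 mm of play sideways around the neck
- lid_knob (a point): middle of the lid's knob, on the lid's axis, 38 mm above the lid's origin. The knob is 36 mm across its flats (flats face the lid's +x, -x and every 60 deg from them) and 30 mm tall: take the lid by it
- jar: glass jar of walnuts, 90 mm across, fixed upright in a wooden stand 124 mm square, 30 mm high, screwed to the counter. Origin: centre of the stand's underside, on the jar's axis, z up. Shoulder at 105 mm, neck 47 mm across from there to 128 mm, orange springy seal on it up to 132 mm
- jar_thread (a point): on the jar's axis at the threads' high ends, 123 mm above the jar's origin. Three right-hand threads, 57 mm over all, 120 deg apart; where they start differs each time, NOT by the measured yaw. A lid set on their tops has its origin 2 to 7 mm below this point and jams against a stop if turned clockwise; anticlockwise (100 deg at most) it climbs, then falls off the high end into the start
- jar_start (a point): on the jar's axis, 113.5 mm above the jar's origin: where the lid's origin lies once it has fallen into the thread (start 28 deg wide, a stop at its anticlockwise end); by luck a lid may fall in as it is set down. Rubbing takes less than about 0.4 Nm of turning; more means a stop. Over 100 N between lid and jar (about 2 Nm against a stop) damages the thread
- jar_home (a point): on the jar's axis, 110 mm above the jar's origin: the lid's origin when it is screwed down to the stop, 75 to 100 deg clockwise from the start, against the seal's spring (5 N/mm, 15 N at the end). Home is within 1.6 mm of this height; it then holds by friction when let go
- cheese_wheel: bystander: yellow cheese wheel, 160 mm across, 65 mm high; origin centre of its underside
- wedge: bystander: pale cheese block with a purple top, 110 x 70 x 50 mm; origin centre of its underside
- bowl: bystander: white bowl, 110 mm across, 50 mm high; origin centre of its underside
- knife: bystander: cheese knife lying flat, black handle 110 mm and steel blade 130 mm; origin between them at the underside
- bread: bystander: brown bread roll, 110 mm long, 48 mm thick; origin at its underside
- tag: bystander: blank price card, 80 mm wide and 57 mm high, on a small wooden foot; origin centre of its underside
- honey: bystander: closed amber glass jar with a brass cap, 64 mm across, 100 mm high; origin centre of its underside
There are look-alikes about, which are no part of the job. What is shaped like the lid but purple is not meant.

How it is judged:
By the outcome, as a careful person would: the job done as asked, in the order asked, and still so for the second after the job is handed in, with the robot touching nothing.
It also fails if it takes over 72 s, if anything falls off the work surface, if the arm or the gripper's body presses on something with over 40 N, if the wrist force passes 120 N, or if a joint passes its speed limit or range.

## Working session

There is one attempt and no reset: what is moved stays moved. The work goes in short steps, Python scripts to look and compute and a tool call to move; the robot and the scene stay as the last step left them, time stands still between calls to the robot, and variables do not carry over. Pictures are saved under pics/ and viewed, at most 10 in all, crops included, and the job is handed in when it is done.

Besides the shell and the picture viewer there is one more tool, called after "Request:" as a command line: name --argument value ..., lists and objects as JSON in quotes. jog_arm: Moves the arm, as the interface text tells. Its arguments: {"type":"object","properties":{"fingers":{"type":"array"},"offset":{"type":"array"},"turn":{"type":"array"}},"required":["fingers","offset","turn"]}

```bash
mkdir -p pics; ls
python3 - <<'E'
from station import env, optics
import cv2,numpy as np
for n in ("scene","side"):
    p,d=optics.capture(n); cv2.imwrite(f"pics/{n}0.png",p[:,:,::-1]); np.savez(f"{n}0.npz",p=p,d=d)
    c=optics.get_calibration(n); print(n,{k:(np.round(v,3).tolist()) for k,v in c.items()})
print(optics.get_calibration("wrist"))
print(env.observe(), env.tip_extent)
a=cv2.imread("pics/scene0.png");b=cv2.imread("pics/side0.png")
E
```

```text
pics
scene {'fx': 415.409, 'fy': 415.409, 'cx': 256.871, 'cy': 191.994, 'pose': [[-0.084, -0.591, 0.802, 1.665], [0.996, -0.052, 0.066, 0.07], [0.003, 0.805, 0.593, 0.914], [0.0, 0.0, 0.0, 1.0]]}
side {'fx': 378.99, 'fy': 378.99, 'cx': 250.765, 'cy': 195.03, 'pose': [[0.762, 0.358, -0.54, -0.059], [-0.648, 0.396, -0.651, -0.799], [-0.02, 0.846, 0.533, 0.751], [0.0, 0.0, 0.0, 1.0]]}
{'fx': 297.3186396354542, 'fy': 297.3186396354542, 'cx': 258.2521520946626, 'cy': 185.8665038205067, 'hand_eye': array([[ 5.93149192e-04,  9.48226040e-01,  3.17595696e-01,
         8.25094137e-02],
       [ 9.99999780e-01, -6.56620390e-04,  9.28082187e-05,
         1.04388820e-03],
       [ 2.96542979e-04,  3.17595571e-01, -9.48226221e-01,
        -1.42284149e-01],
       [ 0.00000000e+00,  0.00000000e+00,  0.00000000e+00,
         1.00000000e+00]])}
{'time_s': 0.1, 'joints': array([ 1.31597996e+00,  3.20229099e-01,  1.56557366e+00,  1.55989398e-05,
        1.25739185e+00, -1.99942955e-02]), 'dq': array([ 5.94059160e-04, -1.79236390e-03, -1.39932214e-03, -4.48838798e-05,
        5.13162311e-04,  4.25491883e-04]), 'tau': array([ 1.50369226e-03, -4.16413879e+01, -2.34707057e+01,  1.56417050e-04,
        4.81246709e-03,  1.47426664e-05]), 'ee_pos': array([0.13366862, 0.5588066 , 0.23245923]), 'tcp_rot': array([-3.67990732e-01, -3.11972916e+00,  2.48925187e-03]), 'ft_force': array([ 0.34014   , -0.36821328, -0.93776647]), 'wrist_torque': array([ 0.00338378,  0.02781105, -0.00803147]), 'grasp_force': 0.0, 'opening': 0.08512702491154915} 0.022
```

View pics/scene0.png

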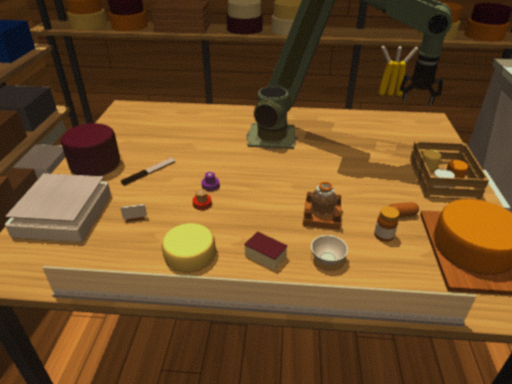

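View pics/side0.png

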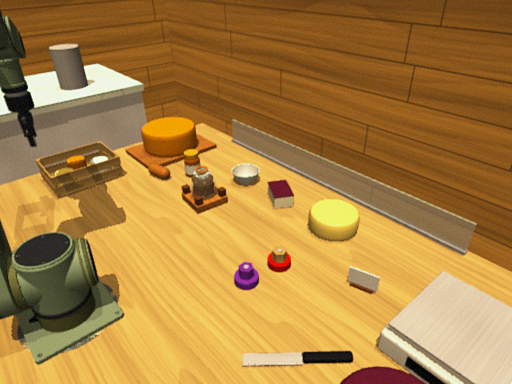

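The scene view shows the red lid at (202,201), the purple look-alike at (210,181) and the jar at (323,203). In the side view the lid is at (279,261), the look-alike at (247,276) and the jar at (205,187).

```bash
cat > h.py <<'E'
from station import env, optics
import cv2,numpy as np
from scipy.spatial.transform import Rotation as R
def ray(n,u,v,st=None):
    c=optics.get_calibration(n)
    x,y=(np.asarray(u,float)-c['cx'])/c['fx'],(np.asarray(v,float)-c['cy'])/c['fy']
    if n=='wrist':
        r=np.hypot(x,y)+1e-9; d=np.stack([np.sin(r)*x/r,-np.sin(r)*y/r,-np.cos(r)],-1)
        T=np.eye(4);T[:3,:3]=R.from_rotvec(st['tcp_rot']).as_matrix();T[:3,3]=st['ee_pos'];P=T@c['hand_eye']
    else: d=np.stack([x,-y,-np.ones_like(x)],-1); P=c['pose']
    return P[:3,3], d@P[:3,:3].T
def onz(n,u,v,z,st=None):
    o,d=ray(n,u,v,st); return o+d*((z-o[2])/d[...,2])[...,None]
def cloud(n,d):
    vv,uu=np.indices(d.shape); o,r=ray(n,uu,vv)
    return o+r*d[...,None]
E
python3 - <<'E'
from h import *
for n in ("scene","side"):
    z=np.load(n+"0.npz");p=z['p'];W=cloud(n,z['d']);h=cv2.cvtColor(p,cv2.COLOR_RGB2HSV)
    H,S,V=h[...,0],h[...,1],h[...,2]
    near=(W[...,0]>.2)&(W[...,0]<.9)&(np.abs(W[...,1])<.6)
    for nm,m in (("red",((H<4)|(H>176))&(S>200)&(V>120)),("purp",(H>125)&(H<150)&(S>120))):
        m=m&near; k,l,s,c=cv2.connectedComponentsWithStats(m.astype(np.uint8))
        for i in range(1,k):
            if s[i,4]>25:
                q=W[l==i]; print(n,nm,s[i],np.round(q.min(0),3),np.round(q.max(0),3))
    # jar: points near high
    u,v=(323,203) if n=="scene" else (205,187)
    w=W[v-30:v+30,u-35:u+35].reshape(-1,3); 
    for a,b in ((.01,.026),(.026,.036),(.05,.1),(.112,.126),(.127,.14)):
        q=w[(w[:,2]>a)&(w[:,2]<b)]
        if len(q): print(n,"jar",a,len(q),np.round(np.percentile(q,2,0),3),np.round(np.percentile(q,98,0),3))
    cr=p[v-30:v+30,u-35:u+35]; cr2=(p[175:215,180:230] if n=="scene" else p[240:295,225:300])
    cv2.imwrite(f"pics/c_{n}.png",np.hstack([cv2.resize(cr,(390,360)),cv2.resize(cr2,(400,360))])[:,:,::-1])
a=np.vstack([cv2.imread(f"pics/c_{n}.png") for n in("scene","side")]);cv2.imwrite("pics/c.png",cv2.resize(a,(658,600)))
E
```

```text
scene jar 0.01 135 [0.604 0.136 0.01 ] [0.619 0.252 0.026]
scene jar 0.026 283 [0.508 0.137 0.026] [0.616 0.262 0.035]
scene jar 0.05 525 [0.501 0.144 0.051] [0.613 0.255 0.099]
scene jar 0.112 109 [0.528 0.173 0.113] [0.58  0.228 0.125]
scene jar 0.127 79 [0.528 0.178 0.127] [0.576 0.22  0.136]
side red [268 254  22  18 176] [ 0.485 -0.253  0.005] [ 0.55  -0.192  0.026]
side purp [235 263  23  26 440] [ 0.372 -0.244  0.003] [ 0.436 -0.179  0.055]
side jar 0.01 275 [0.484 0.135 0.01 ] [0.749 0.555 0.026]
side jar 0.026 273 [0.487 0.137 0.026] [0.747 0.391 0.036]
side jar 0.05 627 [0.493 0.143 0.051] [0.645 0.398 0.099]
side jar 0.112 92 [0.524 0.174 0.112] [0.572 0.226 0.126]
side jar 0.127 42 [0.528 0.179 0.127] [0.57  0.221 0.133]
```

View pics/c.png

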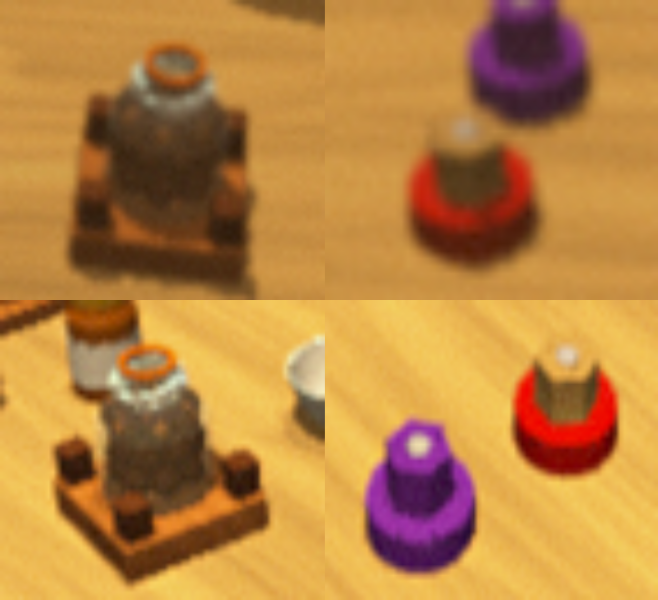

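The left crops show the jar's stand square to the axes with its neck open. The right crops show the red lid upright with a free knob, about 115 mm from the purple one. The lid is at about (0.519,-0.222) and the jar axis at about (0.55,0.199).

Request:
jog_arm --fingers '[100,100,100,100,100,100,100,100,100,100,100,100]' --offset '[[-23,-28,0],[-23,-28,0],[-23,-28,0],[-23,-28,0],[-23,-28,0],[-23,-28,0],[-23,-28,0],[-23,-28,0],[-23,-28,0],[-23,-28,0],[-23,-28,0],[-23,-28,0]]' --turn '[[0,0,0],[0,0,0],[0,0,0],[0,0,0],[0,0,0],[0,0,0],[0,0,0],[0,0,0],[0,0,0],[0,0,0],[0,0,0],[0,0,0]]'

```text
time_s: 1.1
ee_pos: [0.3241, 0.1665, 0.2331]
tcp_rot: [-0.367, -3.12, -0.0]
ft_force: [1.3, -0.4, -0.1]
opening: 0.0854
grasp_force: 0.0
```

Request:
jog_arm --fingers '[100,100,100,100,100,100,100,100,100,100,100,100]' --offset '[[-23,-28,0],[-23,-28,0],[-23,-28,0],[-23,-28,0],[-23,-28,0],[-23,-28,0],[-23,-28,0],[-23,-28,0],[-23,-28,0],[-23,-28,0],[-23,-28,0],[-23,-28,0]]' --turn '[[0,0,0],[0,0,0],[0,0,0],[0,0,0],[0,0,0],[0,0,0],[0,0,0],[0,0,0],[0,0,0],[0,0,0],[0,0,0],[0,0,0]]'

```text
time_s: 2.1
ee_pos: [0.5145, -0.2245, 0.2327]
tcp_rot: [-0.369, -3.119, -0.001]
ft_force: [-0.7, 0.5, 0.8]
opening: 0.0853
grasp_force: 0.0
```

```bash
cat > w.py <<'E'
from h import *
import sys
def shot(nm):
    st=env.observe(); p,d=optics.capture("wrist"); cv2.imwrite(f"pics/{nm}.png",p[:,:,::-1]); np.savez(nm+".npz",p=p,d=d)
    M=R.from_rotvec(st['tcp_rot']).as_matrix()
    print("t",st['time_s'],"tcp",st['ee_pos'].round(4),"psi",np.degrees(np.arctan2(M[1,1],M[0,1])).round(2),"z",M[:,2].round(4),"j",st['joints'].round(3),"F",st['ft_force'].round(1),"T",st['wrist_torque'].round(2),"open",round(st['opening'],4))
    return st,p,d,M
E
python3 - <<'E'
from w import *
st,p,d,M=shot("w1")
H,S,V=cv2.split(cv2.cvtColor(p,cv2.COLOR_RGB2HSV))
m=(((H<5)|(H>175))&(S>180)&(V>70)).astype(np.uint8)
k,l,s,c=cv2.connectedComponentsWithStats(m);i=1+s[1:,4].argmax();print(s[i],c[i])
print(onz('wrist',*c[i],.023,st))
E
```

```text
t 2.1 tcp [ 0.5145 -0.2245  0.2327] psi 76.52 z [-8.e-04  6.e-04 -1.e+00] j [-0.432  0.299  1.596  0.     1.247 -1.768] F [-0.7  0.5  0.8] T [ 0.03 -0.04  0.  ] open 0.0853
[ 237  132   53   53 1095] [262.59178082 151.93059361]
[ 0.50811008 -0.21649688  0.023     ]
```

View pics/w1.png

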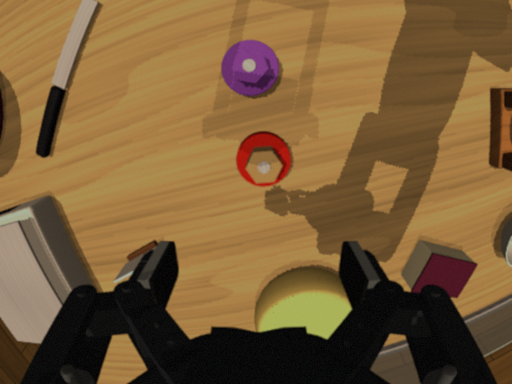

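The wrist view shows the red lid at about (264,158) with the knob top near (264,165), and the fingers are clear. I'll measure the knob's hexagon.

```bash
cat > k.py <<'E'
from w import *
def knob(st,p,d,zt=.053,zr=.023):
    H,S,V=cv2.split(cv2.cvtColor(p,cv2.COLOR_RGB2HSV))
    red=(((H<5)|(H>175))&(S>180)&(V>70)).astype(np.uint8)
    k,l,s,c=cv2.connectedComponentsWithStats(red);i=1+s[1:,4].argmax()
    cs,_=cv2.findContours((l==i).astype(np.uint8),cv2.RETR_EXTERNAL,cv2.CHAIN_APPROX_NONE)
    hull=cv2.convexHull(cs[0]); q=onz('wrist',hull[:,0,0],hull[:,0,1],zr,st)
    (cx,cy),r=cv2.minEnclosingCircle(q[:,:2].astype(np.float32)*1000); print("rim circle",cx/1000,cy/1000,r)
    # wooden top: depth-based
    vv,uu=np.indices(d.shape); c_=optics.get_calibration('wrist')
    o,dr=ray('wrist',uu,vv,st); r=np.hypot(uu-c_['cx'],vv-c_['cy'])/c_['fx']
    W=o+dr*(d/np.cos(r))[...,None]
    near=(np.hypot(W[...,0]-cx/1000,W[...,1]-cy/1000)<.028)
    w=W[near]; print("z pct",np.percentile(w[:,2],[5,50,90,97]).round(4))
    top=(near&(W[...,2]>np.percentile(w[:,2],95)-.005)&(red==0)).astype(np.uint8)
    k,l,s,c=cv2.connectedComponentsWithStats(top);i=1+s[1:,4].argmax()
    cs,_=cv2.findContours((l==i).astype(np.uint8),cv2.RETR_EXTERNAL,cv2.CHAIN_APPROX_NONE)
    h=onz('wrist',cs[0][:,0,0],cs[0][:,0,1],zt,st)[:,:2]*1000
    best=[]
    for a in np.arange(0,60,1.):
        ws=[];mid=[]
        for b in (0,60,120):
            n=np.array([np.cos(np.radians(a+b)),np.sin(np.radians(a+b))]);t=h@n
            ws.append(np.ptp(t));mid.append((n,(t.max()+t.min())/2))
        best.append((sum(ws)/3,a,ws,np.linalg.lstsq(np.array([x[0] for x in mid]),np.array([x[1] for x in mid]),rcond=None)[0]))
    best.sort(key=lambda b:b[0]); print([(round(b[0],1),b[1],b[3].round(1)) for b in best[:3]])
E
python3 - <<'E'
from k import *
z=np.load("w1.npz");st=env.observe();knob(st,z['p'],z['d'])
E
```

```text
rim circle 0.520910400390625 -0.22506875610351562 33.41320037841797
z pct [0.0242 0.317  0.3301 0.3328]
[(np.float64(138.3), np.float64(38.0), array([ 928.7, -207.5])), (np.float64(138.7), np.float64(37.0), array([ 929.2, -207.2])), (np.float64(138.8), np.float64(39.0), array([ 929. , -208.1]))]
```

```bash
sed -i 's/near=(np.hypot/near=(W[...,2]<.2)\&(np.hypot/' k.py
python3 - <<'E'
from k import *
z=np.load("w1.npz");st=env.observe();knob(st,z['p'],z['d'])
E
```

```text
rim circle 0.520910400390625 -0.22506875610351562 33.41320037841797
z pct [0.0228 0.0521 0.0542 0.0547]
[(np.float64(36.1), np.float64(51.0), array([ 522.2, -224.8])), (np.float64(36.2), np.float64(52.0), array([ 522.1, -225. ])), (np.float64(36.2), np.float64(50.0), array([ 522.3, -224.8]))]
```

Request:
jog_arm --fingers '[100,100,100,100,100,100,100,100,100,100,100]' --offset '[[0,0,0],[0,0,0],[0,0,0],[0,0,0],[-5.9,4.3,20],[0,0,30],[0,0,30],[0,0,30],[0,0,30],[0,0,30],[0,0,0]]' --turn '[[0,0,6.4],[0,0,6.4],[0,0,6.4],[0,0,6.4],[0,0,0],[0,0,0],[0,0,0],[0,0,0],[0,0,0],[0,0,0],[0,0,0]]'

```text
time_s: 3.07
ee_pos: [0.5173, -0.221, 0.0575]
tcp_rot: [-1.046, -2.949, -0.002]
ft_force: [-1.5, 0.5, -0.7]
opening: 0.0853
grasp_force: 0.0
```

Run:
```python
from k import *
st,p,d,M=shot("w2"); knob(st,p,d)
```

```text
t 3.0667 tcp [ 0.5173 -0.221   0.0575] psi 50.95 z [-0.0116  0.0053 -0.9999] j [-0.424  0.472  1.817  0.     0.865 -1.314] F [-1.5  0.5 -0.7] T [-0.04 -0.01 -0.02] open 0.0853
rim circle 0.5162180786132813 -0.21664605712890625 34.51616668701172
z pct [0.0239 0.1381 0.1556 0.1584]
[(np.float64(77.9), np.float64(15.0), array([ 644. , -271.3])), (np.float64(78.0), np.float64(14.0), array([ 644.2, -271.4])), (np.float64(78.3), np.float64(13.0), array([ 644.5, -271.5]))]
```

Request:
jog_arm --fingers '[100,100,100]' --offset '[[0,0,0],[0,0,0],[0,0,0]]' --turn '[[0,0,0],[0,0,0],[0,0,0]]'

```text
time_s: 3.37
ee_pos: [0.523, -0.2237, 0.0653]
tcp_rot: [1.049, 2.957, -0.0]
ft_force: [0.2, 0.6, -0.9]
opening: 0.085
grasp_force: 0.0
```

Run:
```python
from k import *
st,p,d,M=shot("w3")
```

```text
t 3.3667 tcp [ 0.523  -0.2237  0.0653] psi 50.95 z [ 0.0039 -0.0017 -1.    ] j [-0.424  0.464  1.807  0.     0.867 -1.314] F [ 0.2  0.6 -0.9] T [-0.05 -0.01  0.07] open 0.085
```

View pics/w3.png

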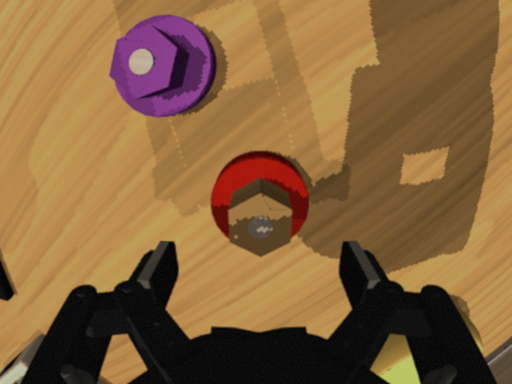

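The knob sits at (260,215), centred between the fingers at columns 170 and 350, with its flats facing the pads. I'll descend and close.

Request:
jog_arm --fingers '[100,100,100,100,34,34,30,30,30,30,30,30]' --offset '[[0,0,6],[0,0,6],[0,0,4],[0,0,0],[0,0,0],[0,0,0],[0,0,0],[0,0,0],[0,0,0],[0,0,0],[0,0,0],[0,0,0]]' --turn '[[0,0,0],[0,0,0],[0,0,0],[0,0,0],[0,0,0],[0,0,0],[0,0,0],[0,0,0],[0,0,0],[0,0,0],[0,0,0],[0,0,0]]'

```text
time_s: 4.42
ee_pos: [0.5221, -0.2233, 0.0478]
tcp_rot: [1.05, 2.96, 0.0]
ft_force: [-0.3, 0.5, 5.9]
opening: 0.0338
grasp_force: 60.1
```

Run:
```python
from k import *
st,p,d,M=shot("w4")
```

```text
t 4.4167 tcp [ 0.5221 -0.2233  0.0478] psi 50.95 z [ 1.3e-03 -5.0e-04 -1.0e+00] j [-0.424  0.485  1.825  0.     0.83  -1.314] F [-0.3  0.5  5.9] T [ 0.07  0.04 -0.03] open 0.0338
```

Request:
jog_arm --fingers '[30,30,30,30,30,30,30,30]' --offset '[[0,0,-10],[0,0,-22],[0,0,-28],[0,0,-28],[0,0,-28],[0,0,-28],[0,0,-18],[0,0,-8]]' --turn '[[0,0,0],[0,0,0],[0,0,0],[0,0,0],[0,0,0],[0,0,0],[0,0,0],[0,0,0]]'

```text
time_s: 5.13
ee_pos: [0.5224, -0.2235, 0.2203]
tcp_rot: [1.048, 2.957, -0.001]
ft_force: [0.4, -0.3, -1.5]
opening: 0.0338
grasp_force: 60.0
```

Request:
jog_arm --fingers '[30,30,30,30,30,30,30,30,30,30,30,30]' --offset '[[8,16,0],[14,28,0],[18,36,0],[18,36,0],[18,36,0],[18,36,0],[18,36,0],[18,36,0],[18,36,0],[14,28,0],[8,16,0],[4,6,0]]' --turn '[[0,0,0],[0,0,0],[0,0,0],[0,0,0],[0,0,0],[0,0,0],[0,0,0],[0,0,0],[0,0,0],[0,0,0],[0,0,0],[0,0,0]]'

```text
time_s: 6.13
ee_pos: [0.6041, 0.1581, 0.2155]
tcp_rot: [-1.045, -2.96, 0.001]
ft_force: [0.3, -0.2, -0.6]
opening: 0.0336
grasp_force: 60.0
```

Request:
jog_arm --fingers '[30,30,30]' --offset '[[0,0,0],[0,0,0],[0,0,0]]' --turn '[[0,0,0],[0,0,0],[0,0,0]]'

```text
time_s: 6.38
ee_pos: [0.604, 0.1536, 0.2169]
tcp_rot: [-1.052, -2.959, 0.002]
ft_force: [0.1, -0.9, -1.4]
opening: 0.0335
grasp_force: 60.0
```

Run:
```python
from w import *
st,p,d,M=shot("w5")
H,S,V=cv2.split(cv2.cvtColor(p,cv2.COLOR_RGB2HSV))
m=((H>5)&(H<16)&(S>180)&(V>150)).astype(np.uint8)
k,l,s,c=cv2.connectedComponentsWithStats(m)
for i in range(1,k):
    if s[i,4]>60:
        ys,xs=np.where(l==i); q=onz('wrist',xs,ys,.132,st)[:,:2].astype(np.float32)*1000
        print(s[i],c[i].round(),cv2.minEnclosingCircle(q))
```

```text
t 6.3833 tcp [0.604  0.1536 0.2169] psi 50.87 z [-1.2e-03 -9.0e-04 -1.0e+00] j [ 2.310e-01  4.060e-01  1.473e+00 -1.000e-03  1.264e+00 -6.570e-01] F [ 0.1 -0.9 -1.4] T [ 0.03 -0.01  0.03] open 0.0335
[481   0  31  61 225] [494.  19.] ((621.0669555664062, 432.4482116699219), 32.96775436401367)
[200 102  46  53 393] [221. 128.] ((543.7125244140625, 165.23760986328125), 24.63429832458496)
```

View pics/w5.png

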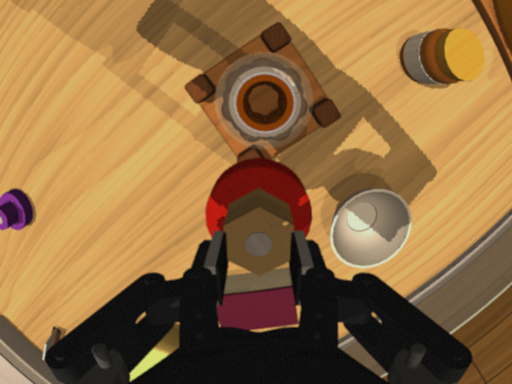

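The seal ring is at about (265,102), and the lid is held level at about (259,210). I'll measure both circles in tool coordinates.

Run:
```python
from w import *
from scipy.optimize import least_squares
z=np.load("w5.npz");p=z['p'];st=env.observe();M=R.from_rotvec(st['tcp_rot']).as_matrix()
H,S,V=cv2.split(cv2.cvtColor(p,cv2.COLOR_RGB2HSV))
def fit(u,v,zz,nm,r0=None):
    q=(onz('wrist',u,v,zz,st)-st['ee_pos'])@M; q=q[:,:2]*1000
    f=(lambda x:np.hypot(*(q-x[:2]).T)-(r0 or x[2]))
    s=least_squares(f,[*q.mean(0),30],loss='soft_l1');print(nm,s.x.round(2),"res",np.abs(f(s.x)).mean().round(2),len(q))
    c=s.x[:2]; w=st['ee_pos']+M@np.array([c[0]/1e3,c[1]/1e3,0]); print(" world",w[:2].round(4))
red=((H<5)|(H>175))&(S>150)&(V>50); 
u,v=[],[]
for a in np.radians(np.arange(185,356,5)):   # rim outer edge: go outward from knob (259,212)
    for r in range(75,25,-1):
        x,y=int(259+r*np.cos(a)),int(212+r*np.sin(a))
        if red[y,x]: u.append(x);v.append(y);break
for zz in(st['ee_pos'][2]-.0478+.023,st['ee_pos'][2]-.0478): fit(np.array(u),np.array(v),zz,"lid %.3f"%zz,); fit(np.array(u),np.array(v),zz,"lid fixed",33.5)
print([tuple(cv2.cvtColor(p,cv2.COLOR_RGB2HSV)[102,x]) for x in range(225,305,4)])
og=(S>190)&(V>90)&(H<15)
og[:,:215]=0;og[:,315:]=0;og[:60]=0;og[148:]=0
U,Vv=[],[]
for a in np.radians(np.arange(0,360,5)):
    for r in range(20,42):   # outward until orange ends
        x,y=int(round(265+r*np.cos(a))),int(round(102+r*np.sin(a)))
        if not og[y,x] and og[int(round(102+(r-2)*np.sin(a))),int(round(265+(r-2)*np.cos(a)))]: U.append(x-.5*np.cos(a));Vv.append(y-.5*np.sin(a));break
if len(U)>5:
    fit(np.array(U),np.array(Vv),.130,"seal")
```

```text
lid 0.192 [12.66  0.59 30.07] res 0.51 35
 world [0.5947 0.162 ]
lid fixed [ 8.43  0.68 30.  ] res 1.25 35
 world [0.598  0.1594]
lid 0.169 [ 3.    0.59 34.2 ] res 0.57 35
 world [0.6022 0.1559]
lid fixed [ 3.88  0.62 30.  ] res 0.57 35
 world [0.6015 0.1565]
[(np.uint8(13), np.uint8(92), np.uint8(89)), (np.uint8(16), np.uint8(67), np.uint8(140)), (np.uint8(16), np.uint8(53), np.uint8(153)), (np.uint8(11), np.uint8(206), np.uint8(130)), (np.uint8(13), np.uint8(245), np.uint8(126)), (np.uint8(13), np.uint8(229), np.uint8(49)), (np.uint8(13), np.uint8(194), np.uint8(80)), (np.uint8(14), np.uint8(198), np.uint8(99)), (np.uint8(13), np.uint8(185), np.uint8(99)), (np.uint8(14), np.uint8(193), np.uint8(102)), (np.uint8(14), np.uint8(185), np.uint8(102)), (np.uint8(13), np.uint8(177), np.uint8(101)), (np.uint8(13), np.uint8(183), np.uint8(102)), (np.uint8(14), np.uint8(203), np.uint8(73)), (np.uint8(12), np.uint8(226), np.uint8(44)), (np.uint8(11), np.uint8(218), np.uint8(55)), (np.uint8(13), np.uint8(251), np.uint8(129)), (np.uint8(10), np.uint8(128), np.uint8(140)), (np.uint8(16), np.uint8(71), np.uint8(141)), (np.uint8(16), np.uint8(89), np.uint8(109))]
seal [73.15  5.27 21.31] res 0.24 72
 world [0.5507 0.2038]
```

Request:
jog_arm --fingers '[30,30,30,30,30,30,30,30,30,30,30,30]' --offset '[[9,-5,0],[19,-9,0],[19,-9,0],[19,-9,0],[19,-9,0],[19,-9,0],[9,-5,0],[0,0,0],[0,0,0],[0,0,0],[0,0,0],[0,0,0]]' --turn '[[0,0,0],[0,0,0],[0,0,0],[0,0,0],[0,0,0],[0,0,0],[0,0,4],[0,0,7],[0,0,7],[0,0,7],[0,0,7],[0,0,7]]'

```text
time_s: 7.43
ee_pos: [0.4811, 0.1828, 0.2175]
tcp_rot: [-1.987, -2.433, -0.0]
ft_force: [-0.0, 0.1, -2.0]
opening: 0.0337
grasp_force: 60.0
```

Request:
jog_arm --fingers '[30,30,30,30,30,30,30,30,30,30,30,30]' --offset '[[0,0,0],[0,0,0],[0,0,0],[0,0,0],[0,0,0],[0,0,0],[0,0,0],[0,0,0],[0,0,0],[0,0,0],[0,0,0],[0,0,0]]' --turn '[[0,0,7],[0,0,7],[0,0,7],[0,0,7],[0,0,7],[0,0,7],[0,0,7],[0,0,7],[0,0,7],[0,0,7],[0,0,7],[0,0,4]]'

```text
time_s: 8.43
ee_pos: [0.4812, 0.1827, 0.2175]
tcp_rot: [-3.091, -0.561, 0.0]
ft_force: [-0.3, -0.5, -1.2]
opening: 0.0333
grasp_force: 60.0
```

Request:
jog_arm --fingers '[30,30,30,30]' --offset '[[0,0,0],[0,0,0],[0,0,0],[0,0,0]]' --turn '[[0,0,0],[0,0,0],[0,0,0],[0,0,0]]'

```text
time_s: 8.77
ee_pos: [0.4818, 0.1834, 0.2173]
tcp_rot: [-3.089, -0.572, -0.0]
ft_force: [0.6, 0.1, -1.0]
opening: 0.0337
grasp_force: 60.0
```

```bash
cat > s.py <<'E'
from w import *
from scipy.optimize import least_squares
def seal(st,p,M,g=(265,102)):
    H,S,V=cv2.split(cv2.cvtColor(p,cv2.COLOR_RGB2HSV)); og=(S>190)&(V>35)&(H<17); U,W=[],[]
    for a in np.radians(np.arange(0,360,5)):
        at=lambda r:(int(round(g[1]+r*np.sin(a))),int(round(g[0]+r*np.cos(a))))
        for r in range(22,40):
            if not og[at(r)] and og[at(r-2)]: U.append(g[0]+(r-.5)*np.cos(a));W.append(g[1]+(r-.5)*np.sin(a));break
    q=((onz('wrist',np.array(U),np.array(W),.130,st)-st['ee_pos'])@M)[:,:2]*1000
    f=lambda x:np.hypot(*(q-x[:2]).T)-x[2]
    s=least_squares(f,[*q.mean(0),22],loss='soft_l1'); print("seal tool",s.x.round(2),"res",np.abs(f(s.x)).mean().round(2),len(q),"world",(st['ee_pos'][:2]+M[:2,:2]@s.x[:2]/1000).round(4))
    return s.x[:2]/1000
E
python3 - <<'E'
from s import *
st,p,d,M=shot("w6"); m2=seal(st,p,M)
z=np.load("w5.npz")
a=np.radians(50.87);M1=np.array([[-np.sin(a),np.cos(a)],[np.cos(a),np.sin(a)]])
s1={'ee_pos':np.array([.604,.1536,.2169]),'tcp_rot':np.array([-1.052,-2.959,.002])}
m1=seal(s1,z['p'],R.from_rotvec(s1['tcp_rot']).as_matrix())
b=np.linalg.solve(M1-M[:2,:2],st['ee_pos'][:2]+M[:2,:2]@m2-s1['ee_pos'][:2]-M1@m1)
print("bias",b*1000,"jar",st['ee_pos'][:2]+M[:2,:2]@(m2+b))
E
```

```text
t 8.7667 tcp [0.4818 0.1834 0.2173] psi -69.01 z [ 1.e-04  1.e-04 -1.e+00] j [0.341 0.238 1.723 0.    1.181 1.546] F [ 0.6  0.1 -1. ] T [-0.01  0.04 -0.02] open 0.0337
seal tool [70.63  4.57 20.61] res 1.1 72 world [0.5494 0.2044]
seal tool [71.93  3.49 21.3 ] res 0.25 72 world [0.5504 0.2017]
bias [0.81720705 1.46531424] jar [0.55069741 0.20335846]
```

View pics/w6.png

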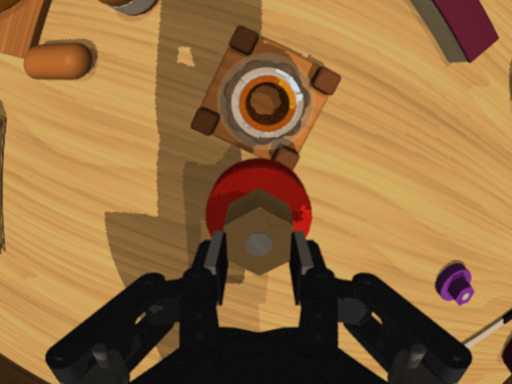

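The seal ring is at (266,103) and the lid hangs level. With the bias cancelled, the jar axis is at (0.5507,0.203). Next I'll go above the jar at heading 30°.

Request:
jog_arm --fingers '[30,30,30,30,30,30,30,30,30,30,30,30]' --offset '[[10,1,0],[20,2,0],[20,2,0],[15,1,0],[6.4,0.4,0],[0,0,0],[0,0,0],[0,0,0],[0,0,0],[0,0,0],[0,0,0],[0,0,0]]' --turn '[[0,0,0],[0,0,0],[0,0,0],[0,0,0],[0,0,0],[0,0,-7],[0,0,-7],[0,0,-7],[0,0,-7],[0,0,-7],[0,0,-7],[0,0,-7]]'

```text
time_s: 9.82
ee_pos: [0.551, 0.2033, 0.2171]
tcp_rot: [-2.568, -1.809, 0.001]
ft_force: [0.2, 0.1, -1.2]
opening: 0.0338
grasp_force: 60.0
```

Request:
jog_arm --fingers '[30,30,30,30,30,30,30,30,30,30,30,30]' --offset '[[0,0,0],[0,0,0],[0,0,0],[0,0,0],[0,0,0],[0,0,0],[0,0,0],[0,0,15],[0,0,15],[0,0,9],[0,0,3],[0,0,0]]' --turn '[[0,0,-7],[0,0,-7],[0,0,-7],[0,0,-7],[0,0,-7],[0,0,-7],[0,0,-7],[0,0,0],[0,0,0],[0,0,0],[0,0,0],[0,0,0]]'

```text
time_s: 10.82
ee_pos: [0.5505, 0.203, 0.1744]
tcp_rot: [-1.595, -2.705, 0.003]
ft_force: [-0.5, -1.5, -1.3]
opening: 0.0334
grasp_force: 60.0
```

Request:
jog_arm --fingers '[30,30,30]' --offset '[[0,0,0],[0,0,0],[0,0,0]]' --turn '[[0,0,0],[0,0,0],[0,0,0]]'

```text
time_s: 11.07
ee_pos: [0.5515, 0.2034, 0.176]
tcp_rot: [1.595, 2.705, 0.002]
ft_force: [0.8, -0.9, -1.6]
opening: 0.0335
grasp_force: 60.0
```

```bash
cat > o.py <<'E'
from h import *
import sys
st=env.observe();M=R.from_rotvec(st['tcp_rot']).as_matrix();F=st['ft_force'];T=st['wrist_torque']
print("t",round(st['time_s'],2),"tcp",(st['ee_pos']*1000).round(1),"lidz",(st['ee_pos'][2]*1000-47.8).round(1),"psi",np.degrees(np.arctan2(M[1,1],M[0,1])).round(2),"z",M[:,2].round(4),"j6",st['joints'][5].round(2),"F",F.round(1),"Ftool",(F@M).round(1),"T",T.round(2),"grip",st['opening'].round(4),st['grasp_force'])
E
python3 o.py
```

```text
Traceback (most recent call last):
  File "o.py", line 4, in <module>
    print("t",round(st['time_s'],2),"tcp",(st['ee_pos']*1000).round(1),"lidz",(st['ee_pos'][2]*1000-47.8).round(1),"psi",np.degrees(np.arctan2(M[1,1],M[0,1])).round(2),"z",M[:,2].round(4),"j6",st['joints'][5].round(2),"F",F.round(1),"Ftool",(F@M).round(1),"T",T.round(2),"grip",st['opening'].round(4),st['grasp_force'])
                                                                                                                                                                                                                                                                                      ^^^^^^^^^^^^^^^^^^^
AttributeError: 'float' object has no attribute 'round'
```

```bash
sed -i "s/st\['opening'\].round(4)/round(st['opening'],4)/" o.py; python3 o.py
```

```text
t 11.07 tcp [551.5 203.4 176. ] lidz 128.2 psi 28.95 z [ 1.6e-03  6.0e-04 -1.0e+00] j6 -0.17 F [ 0.8 -0.9 -1.6] Ftool [-1.1  0.2  1.6] T [-0.12  0.01 -0.04] grip 0.0335 60.0137310102582
```

Request:
jog_arm --fingers '[30,30,30,30,30,30]' --offset '[[0,0,1.5],[0,0,1.5],[0,0,1.5],[0,0,1],[0,0,0],[0,0,0]]' --turn '[[0,0,0],[0,0,0],[0,0,0],[0,0,0],[0,0,0],[0,0,0]]'

```text
time_s: 11.57
ee_pos: [0.5515, 0.2041, 0.1724]
tcp_rot: [1.595, 2.705, 0.005]
ft_force: [-2.9, 0.5, 10.1]
opening: 0.0333
grasp_force: 61.2
```

```bash
python3 o.py
```

```text
t 11.57 tcp [551.5 204.1 172.4] lidz 124.6 psi 28.94 z [ 0.0028  0.0023 -1.    ] j6 -0.17 F [-2.9  0.5 10.1] Ftool [  1.8  -2.3 -10.1] T [-0.11  0.72 -0.09] grip 0.0333 61.24307183548808
```

Contact came too high at 124.6 mm, and the forces suggest the rim is caught on the -x/-y side. I'll shift the lid that way.

Request:
jog_arm --fingers '[30,30,30,30,30,30]' --offset '[[0,0,-1.5],[-1.3,-1.8,0],[0,0,1],[0,0,0.5],[0,0,0],[0,0,0]]' --turn '[[0,0,0],[0,0,0],[0,0,0],[0,0,0],[0,0,0],[0,0,0]]'

```text
time_s: 12.07
ee_pos: [0.5515, 0.2031, 0.1727]
tcp_rot: [1.595, 2.704, 0.011]
ft_force: [-1.3, 4.2, 11.6]
opening: 0.0335
grasp_force: 61.3
```

```bash
python3 o.py
```

```text
t 12.07 tcp [551.5 203.1 172.7] lidz 124.9 psi 28.92 z [ 0.0053  0.0048 -1.    ] j6 -0.17 F [-1.3  4.2 11.6] Ftool [  4.3   1.  -11.5] T [ 0.53  0.38 -0.08] grip 0.0335 61.335640121251345
```

Request:
jog_arm --fingers '[30,30,30,30,30,30,30,30]' --offset '[[0,0,-4],[-1.7,-1,0],[0,0,0],[0,0,1.5],[0,0,1.5],[0,0,1],[0,0,0],[0,0,0]]' --turn '[[0,0,0],[0,0,0],[0,0,0],[0,0,0],[0,0,0],[0,0,0],[0,0,0],[0,0,0]]'

```text
time_s: 12.73
ee_pos: [0.5505, 0.1993, 0.1693]
tcp_rot: [1.596, 2.706, 0.001]
ft_force: [1.9, 0.1, -2.5]
opening: 0.0339
grasp_force: 59.9
```

```bash
python3 o.py
python3 - <<'E'
from h import *
for n in("scene","side"):
    p,d=optics.capture(n); np.savez(n+"1.npz",p=p,d=d)
    u,v=(323,195) if n=="scene" else (205,180)
    cv2.imwrite(f"pics/d_{n}.png",cv2.resize(p[v-40:v+40,u-45:u+45],(400,355),interpolation=cv2.INTER_CUBIC)[:,:,::-1])
cv2.imwrite("pics/d.png",np.hstack([cv2.imread(f"pics/d_{n}.png") for n in("scene","side")]))
E
```

```text
t 12.73 tcp [550.5 199.3 169.3] lidz 121.5 psi 28.94 z [ 6.e-04  1.e-04 -1.e+00] j6 -0.18 F [ 1.9  0.1 -2.5] Ftool [-0.8  1.7  2.5] T [ 0.16 -0.61 -0.04] grip 0.0339 59.91493033245206
```

View pics/d.png

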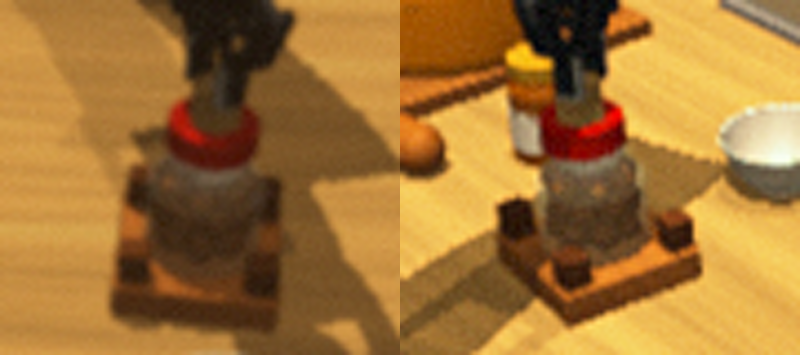

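The lid now sits evenly over the neck in both views and has slipped past the thread crests, with lidz at 121.5 mm. I'll lower until it makes contact.

Request:
jog_arm --fingers '[30,30,30,30]' --offset '[[0,0,1],[0,0,1],[0,0,0],[0,0,0]]' --turn '[[0,0,0],[0,0,0],[0,0,0],[0,0,0]]'

```text
time_s: 13.17
ee_pos: [0.5504, 0.1994, 0.168]
tcp_rot: [1.595, 2.705, 0.002]
ft_force: [3.4, 0.2, 0.0]
opening: 0.0332
grasp_force: 60.2
```

```bash
python3 o.py
```

```text
t 13.17 tcp [550.4 199.4 168. ] lidz 120.2 psi 28.95 z [ 1.2e-03  5.0e-04 -1.0e+00] j6 -0.18 F [3.4 0.2 0. ] Ftool [-1.4  3.1 -0. ] T [ 0.2  -0.72 -0.  ] grip 0.0332 60.18637209199369
```

Request:
jog_arm --fingers '[30,30,30,30,30]' --offset '[[-0.4,0.8,0],[0,0,1],[0,0,1],[0,0,0],[0,0,0]]' --turn '[[0,0,0],[0,0,0],[0,0,0],[0,0,0],[0,0,0]]'

```text
time_s: 13.58
ee_pos: [0.551, 0.1991, 0.1664]
tcp_rot: [1.595, 2.706, 0.0]
ft_force: [1.6, -0.6, 6.4]
opening: 0.0337
grasp_force: 60.8
```

```bash
python3 o.py
```

```text
t 13.58 tcp [551.  199.1 166.4] lidz 118.6 psi 28.95 z [ 7.e-04 -1.e-04 -1.e+00] j6 -0.18 F [ 1.6 -0.6  6.4] Ftool [-1.3  1.1 -6.4] T [-0.11 -0.38 -0.01] grip 0.0337 60.7551421970129
```

Seated on the thread tops at 118.6 mm with 6 N. Now I'll turn it gently backwards.

Request:
jog_arm --fingers '[30,30,30,30,30,30]' --offset '[[0,0,0],[0,0,0],[0,0,0],[0,0,0],[0,0,0],[0,0,0]]' --turn '[[0,0,-3],[0,0,-4],[0,0,-4],[0,0,-4],[0,0,0],[0,0,0]]'

```text
time_s: 14.08
ee_pos: [0.5523, 0.1998, 0.1672]
tcp_rot: [1.228, 2.888, 0.005]
ft_force: [2.7, 0.6, 6.6]
opening: 0.0335
grasp_force: 61.0
```

```bash
python3 o.py
```

```text
t 14.08 tcp [552.3 199.8 167.2] lidz 119.4 psi 43.95 z [ 0.004   0.0016 -1.    ] j6 -0.44 F [2.7 0.6 6.6] Ftool [-1.5  2.4 -6.6] T [ 0.18 -0.61  0.04] grip 0.0335 61.00032423622906
```

Request:
jog_arm --fingers '[30,30,30,30,30,30,30]' --offset '[[0,0,0],[0,0,0],[0,0,0],[0,0,0],[0,0,0],[0,0,0],[0,0,0]]' --turn '[[0,0,-4],[0,0,-4],[0,0,-4],[0,0,-4],[0,0,-4],[0,0,0],[0,0,0]]'

```text
time_s: 14.67
ee_pos: [0.5527, 0.2004, 0.1683]
tcp_rot: [0.707, 3.056, 0.007]
ft_force: [2.1, 1.3, 10.4]
opening: 0.0336
grasp_force: 61.5
```

```bash
python3 o.py
```

```text
t 14.67 tcp [552.7 200.4 168.3] lidz 120.5 psi 63.95 z [ 0.0057  0.0031 -1.    ] j6 -0.79 F [ 2.1  1.3 10.4] Ftool [ -1.4   2.1 -10.4] T [ 0.4  -0.45  0.05] grip 0.0336 61.457532215863466
```

Request:
jog_arm --fingers '[30,30,30,30,30]' --offset '[[0,0,0],[0,0,0],[0,0,0],[0,0,0],[0,0,0]]' --turn '[[0,0,-4],[0,0,-4],[0,0,-4],[0,0,0],[0,0,0]]'

```text
time_s: 15.08
ee_pos: [0.5521, 0.2005, 0.1671]
tcp_rot: [0.384, 3.115, 0.006]
ft_force: [1.6, 3.7, 5.5]
opening: 0.0335
grasp_force: 60.8
```

```bash
python3 o.py
```

```text
t 15.08 tcp [552.1 200.5 167.1] lidz 119.3 psi 75.95 z [ 0.0039  0.0031 -1.    ] j6 -1.0 F [1.6 3.7 5.5] Ftool [-0.6  4.  -5.5] T [ 0.57 -0.64  0.  ] grip 0.0335 60.76486090198159
```

Request:
jog_arm --fingers '[30,30,30,30]' --offset '[[0,0,0],[0,0,1],[0,0,0],[0,0,0]]' --turn '[[0,0,-3],[0,0,0],[0,0,0],[0,0,0]]'

```text
time_s: 15.42
ee_pos: [0.552, 0.2007, 0.1652]
tcp_rot: [0.304, 3.124, 0.005]
ft_force: [3.9, 3.5, 1.6]
opening: 0.0334
grasp_force: 60.4
```

```bash
python3 o.py
```

```text
t 15.42 tcp [552.  200.7 165.2] lidz 117.4 psi 78.88 z [ 0.003   0.0032 -1.    ] j6 -1.05 F [3.9 3.5 1.6] Ftool [-3.1  4.2 -1.6] T [ 0.88 -0.86 -0.03] grip 0.0334 60.358868557959795
```

It dropped. I'll relieve the side force and follow it down.

Request:
jog_arm --fingers '[30,30,30,30,30,30]' --offset '[[-0.6,0.8,0],[0,0,1],[0,0,1],[0,0,1],[0,0,0],[0,0,0]]' --turn '[[0,0,0],[0,0,0],[0,0,0],[0,0,0],[0,0,0],[0,0,0]]'

```text
time_s: 15.92
ee_pos: [0.5526, 0.2008, 0.1621]
tcp_rot: [0.303, 3.125, 0.003]
ft_force: [4.5, 3.8, 2.7]
opening: 0.0337
grasp_force: 60.5
```

```bash
python3 o.py
```

```text
t 15.92 tcp [552.6 200.8 162.1] lidz 114.3 psi 78.91 z [ 0.0026  0.002  -1.    ] j6 -1.05 F [4.5 3.8 2.7] Ftool [-3.7  4.6 -2.7] T [ 0.74 -0.95  0.02] grip 0.0337 60.50293089821935
```

Request:
jog_arm --fingers '[30,30,30,30]' --offset '[[-0.7,0.8,0],[0,0,1],[0,0,0],[0,0,0]]' --turn '[[0,0,0],[0,0,0],[0,0,0],[0,0,0]]'

```text
time_s: 16.25
ee_pos: [0.5534, 0.2008, 0.1614]
tcp_rot: [0.303, 3.125, 0.002]
ft_force: [4.2, 1.8, 5.5]
opening: 0.0334
grasp_force: 60.8
```

```bash
python3 o.py
```

```text
t 16.25 tcp [553.4 200.8 161.4] lidz 113.6 psi 78.93 z [ 2.5e-03  8.0e-04 -1.0e+00] j6 -1.05 F [4.2 1.8 5.5] Ftool [-3.8  2.6 -5.5] T [ 0.53 -0.82  0.03] grip 0.0334 60.83345781080425
```

At the start height (113.6 mm). I'll screw clockwise while following the pitch.

Request:
jog_arm --fingers '[30,30,30,30,30,30,30,30]' --offset '[[0,0,0.2],[0,0,0.2],[0,0,0.2],[0,0,0.2],[0,0,0.2],[0,0,0.2],[0,0,0],[0,0,0]]' --turn '[[0,0,5],[0,0,5],[0,0,5],[0,0,5],[0,0,5],[0,0,5],[0,0,0],[0,0,0]]'

```text
time_s: 16.92
ee_pos: [0.5526, 0.2002, 0.1602]
tcp_rot: [1.102, 2.941, -0.0]
ft_force: [2.8, 1.2, 6.9]
opening: 0.0335
grasp_force: 61.0
```

```bash
python3 o.py
```

```text
t 16.92 tcp [552.6 200.2 160.2] lidz 112.4 psi 48.91 z [ 7.e-04 -5.e-04 -1.e+00] j6 -0.52 F [2.8 1.2 6.9] Ftool [-1.3  2.7 -6.9] T [ 0.18 -0.57 -0.13] grip 0.0335 60.967262517660856
```

Screwing smoothly, with little torque.

Request:
jog_arm --fingers '[30,30,30,30,30,30,30,30]' --offset '[[0,0,0.2],[0,0,0.2],[0,0,0.2],[0,0,0.2],[0,0,0.2],[0,0,0.2],[0,0,0],[0,0,0]]' --turn '[[0,0,5],[0,0,5],[0,0,5],[0,0,5],[0,0,5],[0,0,5],[0,0,0],[0,0,0]]'

```text
time_s: 17.58
ee_pos: [0.5516, 0.1997, 0.1589]
tcp_rot: [-1.826, -2.556, 0.004]
ft_force: [1.2, -0.4, 7.6]
opening: 0.0335
grasp_force: 61.1
```

```bash
python3 o.py
```

```text
t 17.58 tcp [551.6 199.7 158.9] lidz 111.1 psi 18.92 z [-0.0018 -0.0017 -1.    ] j6 -0.0 F [ 1.2 -0.4  7.6] Ftool [-0.8  1.  -7.6] T [ 0.05 -0.19 -0.04] grip 0.0335 61.14748153835535
```

Request:
jog_arm --fingers '[30,30,30,30,30]' --offset '[[0,0,0.2],[0,0,0.2],[0,0,0.2],[0,0,0],[0,0,0]]' --turn '[[0,0,4],[0,0,4],[0,0,4],[0,0,0],[0,0,0]]'

```text
time_s: 18.0
ee_pos: [0.5514, 0.1997, 0.1586]
tcp_rot: [-2.083, -2.351, 0.004]
ft_force: [-0.5, 0.5, 9.8]
opening: 0.0337
grasp_force: 61.3
```

```bash
python3 o.py
```

```text
t 18.0 tcp [551.4 199.7 158.6] lidz 110.8 psi 6.92 z [-0.002  -0.0016 -1.    ] j6 0.21 F [-0.5  0.5  9.8] Ftool [ 0.5 -0.5 -9.8] T [-0.   -0.03 -0.05] grip 0.0337 61.31451794877648
```

Request:
jog_arm --fingers '[30,30,30,30,30]' --offset '[[0,0,0.1],[0,0,0.1],[0,0,0.1],[0,0,0],[0,0,0]]' --turn '[[0,0,3],[0,0,3],[0,0,3],[0,0,0],[0,0,0]]'

```text
time_s: 18.42
ee_pos: [0.5512, 0.1996, 0.1582]
tcp_rot: [-2.261, -2.181, 0.005]
ft_force: [-0.6, -1.0, 9.7]
opening: 0.0332
grasp_force: 61.3
```

```bash
python3 o.py
```

```text
t 18.42 tcp [551.2 199.6 158.2] lidz 110.4 psi -2.08 z [-0.0025 -0.0018 -1.    ] j6 0.37 F [-0.6 -1.   9.7] Ftool [-1.  -0.6 -9.7] T [-0.03  0.07 -0.05] grip 0.0332 61.303022280335426
```

Request:
jog_arm --fingers '[30,30,30,30,30]' --offset '[[0,0,0.1],[0,0,0.1],[0,0,0],[0,0,0],[0,0,0]]' --turn '[[0,0,3],[0,0,3],[0,0,0],[0,0,0],[0,0,0]]'

```text
time_s: 18.83
ee_pos: [0.551, 0.1995, 0.1578]
tcp_rot: [-2.372, -2.059, 0.006]
ft_force: [-0.8, -0.7, 9.8]
opening: 0.0336
grasp_force: 61.3
```

```bash
python3 o.py
```

```text
t 18.83 tcp [551.  199.5 157.8] lidz 110.0 psi -8.07 z [-0.0031 -0.0021 -1.    ] j6 0.47 F [-0.8 -0.7  9.8] Ftool [-0.8 -0.8 -9.8] T [-0.07  0.02 -0.1 ] grip 0.0336 61.275000628083944
```

Request:
jog_arm --fingers '[30,30,30,30,30]' --offset '[[0,0,0.1],[0,0,0.1],[0,0,0],[0,0,0],[0,0,0]]' --turn '[[0,0,3],[0,0,3],[0,0,0],[0,0,0],[0,0,0]]'

```text
time_s: 19.25
ee_pos: [0.5506, 0.1992, 0.1576]
tcp_rot: [2.474, 1.936, -0.008]
ft_force: [-1.6, -1.0, 9.1]
opening: 0.0333
grasp_force: 61.5
```

```bash
python3 o.py
```

```text
t 19.25 tcp [550.6 199.2 157.6] lidz 109.8 psi -13.92 z [-0.0039 -0.0033 -1.    ] j6 0.57 F [-1.6 -1.   9.1] Ftool [-1.4 -1.3 -9.1] T [-0.2   0.25  0.65] grip 0.0333 61.46787157282233
```

The torque jumped to 0.65 Nm at lidz 109.8, so the lid is home. I'll release and rise.

Request:
jog_arm --fingers '[50,75,90,90,90,90,90,90,90,90,90,90]' --offset '[[0,0,0],[0,0,0],[0,0,0],[0,0,0],[0,0,0],[0,0,0],[0,0,-8],[0,0,-15],[0,0,-20],[0,0,-20],[0,0,-20],[0,0,-10]]' --turn '[[0,0,0],[0,0,0],[0,0,0],[0,0,0],[0,0,0],[0,0,0],[0,0,0],[0,0,0],[0,0,0],[0,0,0],[0,0,0],[0,0,0]]'

```text
time_s: 20.25
ee_pos: [0.5534, 0.2009, 0.2533]
tcp_rot: [2.475, 1.932, 0.007]
ft_force: [1.0, 0.1, 0.2]
opening: 0.0766
grasp_force: 0.0
```

Request:
jog_arm --fingers '[90,90,90,90]' --offset '[[-20,0,0],[-20,0,0],[-20,0,0],[0,0,0]]' --turn '[[0,0,0],[0,0,0],[0,0,0],[0,0,0]]'

```text
time_s: 20.58
ee_pos: [0.5368, 0.1397, 0.2502]
tcp_rot: [2.478, 1.93, -0.003]
ft_force: [0.5, 0.2, -1.0]
opening: 0.0769
grasp_force: 0.0
```

```bash
python3 o.py
python3 - <<'E'
from w import *
st,p,d,M=shot("w9")
vv,uu=np.indices(d.shape); c=optics.get_calibration('wrist'); o,dr=ray('wrist',uu,vv,st); r=np.hypot(uu-c['cx'],vv-c['cy'])/c['fx']
W=o+dr*(d/np.cos(r))[...,None]
H,S,V=cv2.split(cv2.cvtColor(p,cv2.COLOR_RGB2HSV));red=((H<5)|(H>175))&(S>180)&(V>70)
k=red&(np.hypot(W[...,0]-.551,W[...,1]-.2)<.04); print("rim z",np.percentile(W[k][:,2],[5,50,90]),k.sum())
k=(np.hypot(W[...,0]-.551,W[...,1]-.2)<.012)&(W[...,2]<.2); q=W[k];print("knob z",np.percentile(q[:,2],[10,50,90]))
A=np.c_[q[:,:2],np.ones(len(q))];print("plane",np.linalg.lstsq(A,q[:,2],rcond=None)[0][:2])
E
```

```text
t 20.58 tcp [536.8 139.7 250.2] lidz 202.4 psi -14.18 z [-0.0011 -0.0018 -1.    ] j6 0.48 F [ 0.5  0.2 -1. ] Ftool [0.3 0.4 1. ] T [0.02 0.02 0.01] grip 0.0769 0.0
t 20.5833 tcp [0.5368 0.1397 0.2502] psi -14.18 z [-0.0011 -0.0018 -1.    ] j [ 0.235  0.278  1.581 -0.002  1.284  0.483] F [ 0.5  0.2 -1. ] T [0.02 0.02 0.01] open 0.0769
rim z [0.13299535 0.13418126 0.13508046] 2376
knob z [0.16348266 0.16441204 0.16546012]
plane [0.0114839  0.03668719]
```

View pics/w9.png

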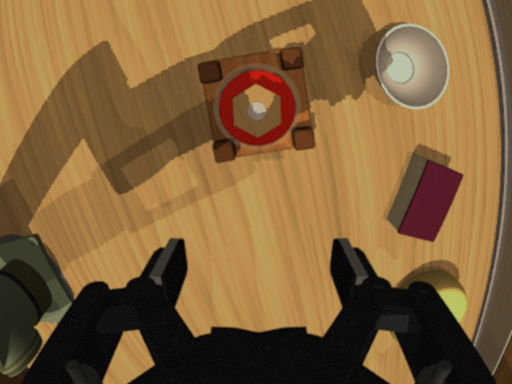

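The lid sits level and centred on the jar at (258,107), with the rim top at about 134 mm (home is 133), and nothing else has moved. I'm handing it in.

```bash
python3 -c "
from station import env
print(env.job_done())"
```

```text
the job is handed in; nothing more can be done
None
```

I closed the jar with the red lid and handed the job in at about 21 s. The lid dropped into the thread after about 50° of backward turning, then took about 93° clockwise to the stop. There the turning moment rose to 0.65 Nm with the lid's origin at 109.8 mm, against 110 mm for home. After I let go, the camera showed it level and still in place.

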